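# Raise the splash shield's sash to the green clip

## Task

With the fingertips, push the splash shield's clear sliding window up from beneath its blue lip until the red tab on the lip's end is level with the green height clip on the side post, then take the hand away; the window stays where it is left. Only push from beneath: do not grip the lip or press on the rest of the window, do not move the green clip, and leave the bottle, the jar and the tube rack standing where they are.

Things in the scene. Friction and masses are not known exactly. Their poses are not given: they have to be found in the camera images.
- shield: Bench-top splash shield fixed to the table, facing the robot: steel base plate 210 (x) by 440 (y) by 12 mm; two aluminium posts at its front (24 mm wide, at y = +-195 mm) lean back 15 degrees; top beam 485 mm up; open at the back. Origin: on the table, 140 mm behind the plate's front edge, midway across. x points into the shield (away from the robot at yaw 0), y left, z up.
- sash (a joint): Window travel along the slope, m: 0 bottom stop, 0.21 top stop, growing upward, along (sin 15 deg, 0, cos 15 deg) in the shield's frame: up and slightly away from the robot. Counterbalanced, it stays where it is left; pushing it takes about 2 to 5 N along the slope. It starts partly open (0.02 to 0.07). With the red tab level with the clip, joint sash = joint clip.
- clip (a joint): Position of the green clip along the left post, in the same measure and direction as joint sash, m: the value that joint sash must reach (0.12 to 0.18). The clip is held by friction and must not be moved.
- lip_edge (a point): Middle of the lower front edge of the blue lip: push up from beneath here. The edge is 50 mm out from the window's plane towards the robot. Below it is only the base plate (12 mm thick); the tube rack is 80 mm or more farther in. Axes: z up along the slope, x square to the window and inward, y left. At joint sash = 0 it is at (-0.148, 0, 0.123) in the shield's frame.
- red_tab (a point): Centre of the red tab, 26 mm wide and 6 mm thick, on the left (+y) end of the lip: 16 mm inward, 218 mm left and 5 mm up from lip_edge, in lip_edge's axes.
- green_clip (a point): Centre of the green height clip on the outer side of the left post: a block 20 mm tall along the post, 22 mm wide, 36 mm deep; same axes as lip_edge. The red tab is level with it when both centres are at the same place along the slope.
- reagent_mid (a point): Centre of an amber bottle with white cap, 60 mm across, 130 mm tall, standing loose on the table in front of the left half of the shield. Leave it.
- jar_mid (a point): Centre of a small clear jar with red lid, 52 mm across, 70 mm tall, standing loose on the table in front of the right half of the shield. Leave it.
- rack_mid (a point): A white tube rack, 70 by 200 mm, with capped tubes to 91 mm above its foot, standing loose on the base plate inside the shield. The point is 30 mm above its foot. Leave it.
- lip_under (a point): Point on the underside of the blue lip, 20 mm inward from lip_edge. The lip is the window's foot: a blue bar 410 mm wide (y), 10 mm thick, 57 mm deep between the posts, its ends passing in front of them. On it, 5 mm back from its front edge, lies an aluminium rail 8 mm thick; the clear window, 362 mm wide, rises to 152 mm above the lip's underside. Rail and window are not to be pressed or gripped.

How it is judged (in metres and radians):
On the way, in this order (a step that is already met when the one before it is completed fails the run):
1. the fingers touch the lip ((contact force between the fingers and sash_c0 above 0.5 N or contact force between the fingers and sash_c1 above 0.5 N)), for 0.05 s.
2. the window has been pushed up at least 30 mm with the fingers at the lip (distance of red_tab from where it was at the start of the episode above 0.03 m and (contact force between the fingers and sash_c0 above 0.5 N or contact force between the fingers and sash_c1 above 0.5 N)), for 0.05 s.
At the end, for the whole second after the job is handed in: The window stands still with the centre of the red tab within 10 mm, along the post, of the centre of the green clip; the clip is within 5 mm and the bottle, jar and rack within 20 mm of where they stood (z of red_tab in the frame of green_clip between -0.01 and 0.01 m and velocity of joint sash between -0.005 and 0.005 m/s and distance of green_clip from where it was at the start of the episode below 0.005 m and distance of each of reagent_mid, jar_mid, rack_mid from where it was at the start of the episode below 0.02 m); the robot touches nothing.
It fails at once if the window is gripped, or pushed elsewhere than on its lip (over 3 N) (contact force between any of the fingers, the arm and sash_c2 above 3 N or contact force between any of the fingers, the arm and sash_c3 above 3 N or contact force between any of the fingers, the arm and sash_c4 above 3 N or contact force between any of the fingers, the arm and sash_c5 above 3 N or contact force between any of the fingers, the arm and sash_c6 above 3 N).
It fails at once if the green clip is moved more than 5 mm (distance of green_clip from where it was at the start of the episode above 0.005 m).
It fails at once if the bottle, jar or rack is moved more than 20 mm or lifted (distance of any of reagent_mid, jar_mid, rack_mid from where it was at the start of the episode above 0.02 m).
It also fails if it takes over 42 s, if anything falls off the work surface, if the arm or the gripper's body presses on something with over 40 N, if the wrist force passes 120 N, or if a joint passes its speed limit or range.

## Robot

A 6-joint arm with a two-finger parallel gripper is mounted at the origin on the work surface. World frame = base frame: x ahead of the robot, y to its left, z up, the work surface at z = 0. Lengths are in mm, angles in rad, forces in N, time in s.
With the tool pointing down it reaches from about 400 to 925 mm from the base axis. Payload 12.5 kg.
Tool frame: the origin (TCP) lies midway between the tips of the shut fingers; the grasp point (between the pads) lies 19 mm behind it; x points along the fingers, y is the direction in which the jaws open and shut, and the axes are right-handed (so a half turn about x gives the same grasp; the last joint's range is limited). The gripper opens to 95 mm and grips with 3 to 60 N. Pads are 20 mm wide; open, the fingers measure 119 mm over their backs; the gripper's body (75 mm by 180 mm) begins 59 mm behind the grasp point.
Start: joints at [-1.345, 0.491, 1.559, -0, 1.092, -0.106], TCP at [203.615, -590.925, 175.061] pointing down, gripper open.
Joint ranges: [-3.1, 3.1], [-0.84, 2.19], [0.05, 2.79], [-1.13, 4.28], [0.06, 2.93], [-2.69, 2.69]. Speed limits (rad/s): [2.22, 2.22, 2.79, 3.14, 3.14, 3.14].

## Interface

Orientations are given as [roll, pitch, yaw] about the fixed x, y, z axes, in that order (R = Rz(yaw) Ry(pitch) Rx(roll)).
In Python, from cell import sensors, read_camera, get_calibration, order gives the robot as it stands. The module is installed in compiled form; this text tells all that it offers.
- The arm moves only by the tool servo_tool, never from a script. Its argument "steps" is text: rows parted by semicolons, each of 7 numbers parted by spaces: the shift along the tool's x, y, z in mm, then the turn, a rotation vector about the tool's x, y, z in rad, then the finger opening in mm, from 0 to 95.1. A call has exactly 8 rows; each row shifts and turns the pose as measured when the row begins, along the tool's axes as they then stand; what a row does not reach is not made up. A row lasts 1/10 s, in which the tool goes at most 50 mm and 8.59 degrees, less where a joint would pass 70% of its speed; a pose out of reach is approached as far as the arm can. A call is refused whole if a number of a shift passes 50 or a number of a turn 0.15, either way. A call with a gripper value outside its range is refused whole. The fingers move at their own pace and stop on an object; the grip force is fixed at half the most. Time passes only in rows, so rows that do not move let the fingers close, or fill a call up. It gives the time, the measured TCP pose, the force and the opening at its end, in the units of the state.
- sensors.state(): the state, without advancing time (a new reading comes with each control period).
- read_camera(name): name is "scene" or "side" or "wrist"; returns (picture, depth): 420x560x3 uint8, blue, green, red; 420x560 float32, mm along the optical axis (not along the pixel's ray), 0 where there is no reading.
- get_calibration(name): a dict with "mtx" (3x3 intrinsics, pixels), "R" (3x3) and "t" (3): a world point X has camera coordinates R X + t. Camera axes: x right, y down, z forward; pixel columns grow to the right and rows downward; lengths in mm; the calibration is good to about 2 mm. A picture is of the moment at which its call begins: read the wrist's pose just before it. get_calibration takes no time and is no camera call; for the wrist camera it gives the pose at the moment of the call.
- order.job_done(): hands the job in, once; it reports no verdict.
The state is a dict: "t": time; "joints": joint angles; "qvel": joint speeds; "tau": joint torques, N m; "eef_pos": TCP position; "tcp_rot": TCP orientation; "ft_force": force on the tool from outside, world axes, zero at the start; "moment": the same for the moment, N m; "opening": opening from 0.0 (shut) to 1.0 (fully open).
Only numpy, scipy, OpenCV 4.12 (cv2) and the standard library are available. Lean on these libraries where they do the work, as an engineer would, in place of code of your own. Each camera call takes 0.05 s, during which the arm holds its last target.

## Working session

There is one attempt and no reset: what is moved stays moved. The work goes in short steps, Python scripts to look and compute and a tool call to move; the robot and the scene stay as the last step left them, time stands still between calls to the robot, and variables do not carry over. Pictures are saved under pics/ and viewed, and the job is handed in when it is done.

Besides the shell and the picture viewer there is one more tool, called after ">>>" by a JSON object that holds its "method" and its "body", one argument or row to a line. servo_tool: Moves the arm, as the interface text tells. Its arguments: {"type":"object","properties":{"steps":{"type":"string"}},"required":["steps"]}

```bash
mkdir -p pics; python3 - <<'E'
from cell import sensors, read_camera, get_calibration
import cv2,numpy as np
print(sensors.state())
for n in("scene","side"):
    p,d=read_camera(n);cv2.imwrite(f"pics/{n}0.png",p);np.savez(f"pics/{n}0.npz",p=p,d=d);c=get_calibration(n);print(n,c)
    print('campos',-c['R'].T@c['t'])
E
```

```text
{'t': 0.0, 'joints': array([-1.34458432e+00,  4.91547410e-01,  1.55944881e+00,  1.92909203e-06,
        1.09169538e+00, -1.05612296e-01]), 'qvel': array([ 0.0021086 ,  0.00114735,  0.00101715,  0.00046171, -0.00085931,
       -0.00209014]), 'tau': array([-8.38585947e-05, -6.12644649e+01, -2.58185649e+01,  6.91721658e-02,
        4.82101401e-02, -1.18851349e-04]), 'eef_pos': array([ 203.55546206, -590.62075156,  174.46954055]), 'tcp_rot': array([-1.67796549,  1.56969738,  1.79545058]), 'ft_force': array([ 0.21590009, -0.07451282,  0.40531417]), 'moment': array([ 0.01051655,  0.00068707, -0.03637549]), 'opening': 1.0003712502440434}
scene {'mtx': array([[458.18322368,   0.        , 273.47098514],
       [  0.        , 458.18322368, 210.66196726],
       [  0.        ,   0.        ,   1.        ]]), 'R': array([[-0.97268576,  0.23188396, -0.01059457],
       [ 0.21111769,  0.86475884, -0.45565499],
       [-0.09649733, -0.44544582, -0.89009342]]), 't': array([ 639.30314657, -120.29402095, 1181.36570495])}
campos [ 761.23590355  482.0155853  1003.48640659]
side {'mtx': array([[456.0000952 ,   0.        , 285.43520217],
       [  0.        , 456.0000952 , 206.34243475],
       [  0.        ,   0.        ,   1.        ]]), 'R': array([[-0.93499084, -0.35433574,  0.01543698],
       [-0.28755427,  0.73185785, -0.61781601],
       [ 0.20761662, -0.58209128, -0.78617115]]), 't': array([621.85966206, 222.46204043, 929.58286712])}
campos [452.40614357 598.63859897 858.65220821]
```

View pics/scene0.png

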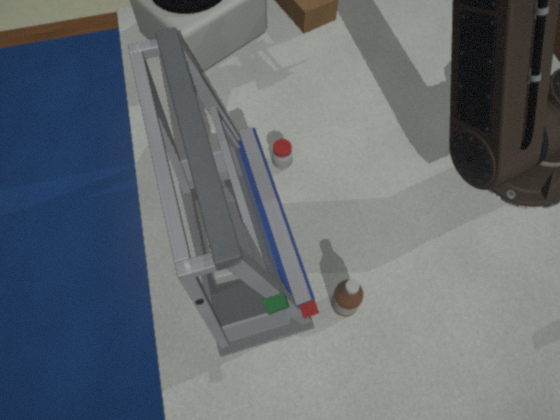

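View pics/side0.png

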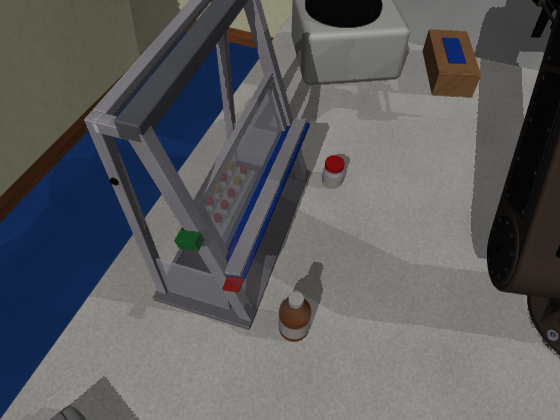

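The scene picture shows the shield at left, with its red tab at (309,309), green clip at (275,303) and blue lip running from (250,135) to (308,300). The jar is at (282,152) and the bottle at (348,296). The side picture shows the tab at (233,284), the clip at (189,240) and the rack inside. Next I measure these with depth.

```bash
cat > h.py <<'E'
import cv2,numpy as np
from cell import sensors, read_camera, get_calibration
def cloud(d,c,m):
    v,u=np.nonzero(m&(d>0)); z=d[v,u]
    K=c['mtx'];P=np.c_[(u-K[0,2])/K[0,0]*z,(v-K[1,2])/K[1,1]*z,z]
    return (P-c['t'])@c['R'],u,v
def masks(p):
    h=cv2.cvtColor(p,cv2.COLOR_BGR2HSV).astype(int);H,S,V=h[...,0],h[...,1],h[...,2]
    return dict(red=((H<6)|(H>174))&(S>150)&(V>90),green=(H>45)&(H<80)&(S>130)&(V>40),blue=(H>108)&(H<128)&(S>130)&(V>50))
def ray(c,u,v):
    K=c['mtx'];r=c['R'].T@np.array([(u-K[0,2])/K[0,0],(v-K[1,2])/K[1,1],1]);return -c['R'].T@c['t'],r/np.linalg.norm(r)
def tri(rs):
    A=sum(np.eye(3)-np.outer(r,r) for o,r in rs);b=sum((np.eye(3)-np.outer(r,r))@o for o,r in rs);return np.linalg.solve(A,b)
E
python3 - <<'E'
from h import *
np.set_printoptions(precision=1,suppress=True)
R={}
for n in("scene","side"):
    f=np.load(f"pics/{n}0.npz");p,d=f['p'],f['d'];c=get_calibration(n)
    for k,m in masks(p).items():
        nn,l,st,ce=cv2.connectedComponentsWithStats(m.astype(np.uint8))
        for i in range(1,nn):
            if st[i,4]<25: continue
            P,u,v=cloud(d,c,l==i)
            print(n,k,st[i],ce[i],'med',np.median(P,0),'min',np.percentile(P,5,0),'max',np.percentile(P,95,0))
            R.setdefault((k),[]).append((n,ray(c,*ce[i])))
E
```

```text
scene red [274 140  16  15 165] [281.9 146.4] med [ 598.5 -154.1   69.6] min [ 583.6 -170.6   67.1] max [ 613.3 -136.1   72.4]
scene red [301 302  16  15 107] [308.2 309. ] med [657.2 278.7 175.5] min [645.5 269.8 171.6] max [666.5 287.9 179. ]
scene blue [109 114  23  45 208] [121.7 135.8] med [1174.2 -946.6 -750.3] min [ 1141.8 -1062.9  -758.1] max [1211.5 -858.7 -742.3]
scene blue [107 132   9  10  34] [111.4 136. ] med [1220.8 -963.5 -752.2] min [1207.8 -987.2 -759.2] max [1238.6 -938.2 -744.8]
scene blue [239 141  51 150 665] [263.5 217.5] med [695.   84.6 178.6] min [684.8 -84.2 176.2] max [705.2 212.4 181.4]
scene blue [112 155  21  16  85] [123.1 161.6] med [1177.9 -806.9 -750.5] min [1142.4 -832.  -761.4] max [1222.8 -770.2 -742.3]
scene blue [110 165  32  94 826] [127.4 210.7] med [1182.1 -537.9 -750. ] min [1143.8 -746.  -757.9] max [1229.3 -370.  -742.7]
scene blue [106 215  13  18  40] [111.5 223.6] med [1255.7 -499.6 -749.6] min [1226.  -530.1 -759. ] max [1279.4 -467.4 -745. ]
scene blue [ 99 246  16  12  32] [106.  250.3] med [1287.5 -386.4 -750.1] min [1256.1 -395.6 
[... 1377 characters left out ...]
49.2] min [ 1445.5 -1404.4  -757.5] max [1693.6 -701.2 -740.8]
side blue [117  77  33  39  60] [132.5  96.3] med [1928.4 -964.5 -746.7] min [  824.8 -1163.7  -757.6] max [1942.1  209.3  453.9]
side blue [241 122  69 158 695] [272.5 206.5] med [653.4 116.  180.9] min [ 644.8 -108.2  176.2] max [667.  250.7 183.3]
side blue [226 126  64 135 810] [256.1 193.2] med [696.5  88.6 179.6] min [685.4 -89.3 177.1] max [708.1 222.2 182.1]
side blue [    0   131   133   287 19307] [ 53.6 259.1] med [1649.2  -16.7 -748.2] min [1450.1 -452.4 -755.1] max [1947.7  411.8 -741.4]
side blue [ 114  137   47   80 1331] [138.3 176.5] med [1572.2 -501.1 -748.7] min [1444.6 -666.5 -756.4] max [1773.3 -363.5 -741. ]
```

```bash
python3 - <<'E'
from h import *
np.set_printoptions(precision=1,suppress=True)
f=np.load("pics/side0.npz");p,d=f['p'],f['d'];c=get_calibration('side')
l=cv2.connectedComponents(masks(p)['blue'].astype(np.uint8))[1]
for uv in ((300,130),(0,0)):pass
nn,l,st,ce=cv2.connectedComponentsWithStats(masks(p)['blue'].astype(np.uint8))
for i in range(1,nn):
    if abs(ce[i][1]-206.5)<2 or abs(ce[i][1]-193.2)<1:
        P,u,v=cloud(d,c,l==i)
        x=P[:,0];y=P[:,1]
        k=np.polyfit(y,x,1);r=x-np.polyval(k,y);print(i,'slope',k,'yaw',-np.arctan(k[0]),np.percentile(r,[2,50,98]),'z',np.percentile(P[:,2],[2,50,98]),np.polyfit(y,P[:,2],1),'y',y.min(),y.max())
for n in("scene","side"):
    f=np.load(f"pics/{n}0.npz");p,d=f['p'],f['d'];c=get_calibration(n)
    h=cv2.cvtColor(p,cv2.COLOR_BGR2HSV).astype(int)
    m=(h[...,0]>40)&(h[...,0]<90)&(h[...,1]>90)&(h[...,2]>30)
    P,u,v=cloud(d,c,m)
    ok=(P[:,2]>230);P=P[ok];print(n,'green',len(P),u[ok].min(),u[ok].max(),v[ok].min(),v[ok].max(),P.mean(0))
    s=P@np.array([np.sin(.2618),0,np.cos(.2618)]);print('slope pct',np.percentile(s,[1,5,25,50,75,95,99]))
    print('top face z',np.percentile(P[:,2],[50,75,90,99]),'y',np.percentile(P[:,1],[2,98]),'x',np.percentile(P[:,0],[2,98]))
E
```

```text
8 slope [ -0.1 660.4] yaw 0.059409632275110494 [-3.4 -0.2  4. ] z [175.3 180.9 183.9] [ -0.  180.7] y -142.59358908557377 265.4582449165807
9 slope [ -0.1 701.2] yaw 0.05905328537404446 [-6.  -0.   6.1] z [176.6 179.6 182.8] [  0.  179.5] y -117.75591427049478 243.49214193180978
scene green 328 263 287 293 313 [719.6 284.7 285.4]
slope pct [449.1 453.  461.7 462.7 463.6 465.  465.7]
top face z [285.7 288.2 290.  292.2] y [273.3 294.1] x [702.8 736.5]
side green 464 175 203 227 250 [717.4 286.5 283.7]
slope pct [445.4 447.5 455.7 463.  464.3 465.3 465.7]
top face z [284.8 288.2 290.2 292.3] y [272.6 295.4] x [700.8 737.9]
```

```bash
cat >> h.py <<'E'
from scipy.spatial.transform import Rotation as Ro
YAW=0.0592
cy,sy=np.cos(YAW),np.sin(YAW);S15,C15=np.sin(np.pi/12),np.cos(np.pi/12)
U=np.array([S15*cy,S15*sy,C15]);N=np.array([C15*cy,C15*sy,-S15]);L=np.array([-sy,cy,0])
E
python3 - <<'E'
from h import *
np.set_printoptions(precision=2,suppress=True)
s=sensors.state();print(Ro.from_euler('xyz',s['tcp_rot']).as_matrix())
for n in("scene","side"):
    f=np.load(f"pics/{n}0.npz");p,d=f['p'],f['d'];c=get_calibration(n)
    P,u,v=cloud(d,c,np.ones(d.shape,bool))
    h=cv2.cvtColor(p,cv2.COLOR_BGR2HSV).astype(int)[v,u]
    b=(abs(P[:,0]-590)<100)&(abs(P[:,1]-280)<120)&(P[:,2]>20)&(P[:,2]<150)&(P[:,0]<635)
    Q=P[b];print(n,'bottle',np.percentile(Q,[1,50,99],axis=0).tolist())
    red=((h[:,0]<6)|(h[:,0]>174))&(h[:,1]>150)&(abs(P[:,1]-280)<30)&(P[:,2]>150)
    g=(h[:,0]>40)&(h[:,0]<90)&(h[:,1]>90)&(h[:,2]>30)&(P[:,2]>230)
    for k,m in(('red',red),('green',g)):
        sl=P[m]@U;hist,e=np.histogram(sl,bins=np.arange(320,480,2));i=hist.argmax();top=sl[abs(sl-e[i]-1)<4]
        t=P[m][abs(sl-e[i]-1)<4]
        print(n,k,'s top',top.mean(),len(top),'pct',np.percentile(sl,[2,98]),'N',np.percentile(t@N,[2,98]),'L',np.percentile(t@L,[2,98]),'xyz',t.mean(0))
    box=(P[:,0]>300)&(P[:,0]<900)&(P[:,1]<-400)&(P[:,1]>-900)&(P[:,2]>60)
    print('right stuff',np.percentile(P[box],[1,99],axis=0))
E
```

```text
[[-0.    0.33 -0.95]
 [ 0.   -0.95 -0.33]
 [-1.   -0.   -0.  ]]
scene bottle [[528.1631508013248, 218.10205415726583, 22.385415053284202], [563.0685910575448, 253.05586565033445, 90.02623237509846], [584.0110108267753, 272.48955522321995, 132.8096601955518]]
scene red s top 343.33360629985566 106 pct [340.74 345.89] N [591.8 614.7] L [229.69 249.78] xyz [656.49 279.18 175.42]
scene green s top 466.93062000824904 294 pct [455.75 469.61] N [619.13 653.34] L [229.81 250.61] xyz [720.13 283.72 286.28]
right stuff [[ 345.77 -665.5    61.43]
 [ 892.87 -478.81  200.81]]
side bottle [[525.9606171150335, 227.9052420242108, 22.264549260699006], [551.0281166467844, 258.09719796634255, 88.03970549126471], [581.4625907305259, 274.1397541370994, 132.22601670664807]]
side red s top 344.6016104534122 224 pct [341.65 346.63] N [589.31 617.86] L [228.17 252.5 ] xyz [657.   280.24 176.58]
side green s top 468.04531587952323 273 pct [450.22 469.54] N [620.28 655.23] L [229.38 251.81] xyz [721.16 284.28 287.15]
right stuff [[ 330.64 -812.74   62.04]
 [ 875.81 -476.97  202.15]]
```

>>> {"method": "servo_tool", "body": {
  "steps": "-45 -10 0 0 0 0 0; -45 -10 0 0 0 0 0; -40 -10 0 0 0 0 0; -30 -10 -20 0 0 0 0; 0 -10 -45 -0.08 0 0 0; 0 -10 -48 -0.08 0 0 0; 0 -10 -48 -0.08 0 0 0; 0 -10 -48 -0.08 0 0 0"
}}

```text
t: 0.9
eef_pos: [361.4, -425.8, 338.3]
tcp_rot: [-2.016, 1.564, 1.779]
ft_force: [0.9, 0.2, 0.3]
opening: 0.385
```

```bash
cat > st.py <<'E'
from h import *
import json
np.set_printoptions(precision=4,suppress=True)
s=sensors.state();R=Ro.from_euler('xyz',s['tcp_rot']).as_matrix()
open('log.jsonl','a').write(json.dumps(dict(q=s['joints'].tolist(),p=s['eef_pos'].tolist(),R=R.tolist()))+'\n')
print(s['t'],'q',s['joints'],'p',s['eef_pos'],'F',s['ft_force'],s['opening']);print(R)
E
python3 st.py
```

```text
0.9 q [-0.9868  0.274   1.4665  0.0027  1.4079 -0.0694] p [ 361.4057 -425.7773  338.2874] F [0.9395 0.2137 0.345 ] 0.3845188729409776
[[-0.0015  0.6076 -0.7943]
 [ 0.0071 -0.7942 -0.6076]
 [-1.     -0.0065 -0.0031]]
```

>>> {"method": "servo_tool", "body": {
  "steps": "0 0 -48 -0.086 0 0 0; 0 0 -48 -0.086 0 0 0; 0 0 -48 -0.086 0 0 0; 0 0 -48 -0.086 0 0 0; 0 0 -48 -0.086 0 0 0; 0 0 -48 -0.086 0 0 0; 0 0 -48 -0.086 0 0 0; 0 0 -48 -0.086 0 0 0"
}}

```text
t: 1.7
eef_pos: [583.3, -102.7, 337.2]
tcp_rot: [-2.4, 1.56, 2.111]
ft_force: [0.7, -0.7, -0.4]
opening: 0.005
```

```bash
python3 st.py
```

```text
1.7 q [-0.2897  0.3309  1.3874  0.0075  1.4315 -0.0895] p [ 583.2634 -102.6991  337.2086] F [ 0.7498 -0.6823 -0.3864] 0.005412402807841737
[[-0.0057  0.9798 -0.2   ]
 [ 0.0095 -0.1999 -0.9798]
 [-0.9999 -0.0075 -0.0082]]
```

>>> {"method": "servo_tool", "body": {
  "steps": "0 -5 -40 -0.06 0 0.08 0; 0 -5 -40 -0.06 0 0.08 0; 0 -5 -40 -0.06 0 0.08 0; 0 -5 -20 -0.03 0 0.08 0; 0 0 0 0 0 0.08 0; 0 0 0 0 0 0.08 0; 0 0 0 0 0 0.08 0; 0 0 0 0 0 0.08 0"
}}

```text
t: 2.5
eef_pos: [580.5, 51.8, 332.6]
tcp_rot: [1.538, 0.919, 0.002]
ft_force: [0.4, 0.6, 0.5]
opening: 0.005
```

```bash
python3 st.py
```

```text
2.5 q [-0.037   0.0497  1.9292  0.0481  0.5113 -0.1056] p [580.5457  51.7902 332.5772] F [0.3914 0.5812 0.5229] 0.005050985958173031
[[ 0.607   0.7942  0.0279]
 [ 0.0011  0.0342 -0.9994]
 [-0.7947  0.6067  0.0199]]
```

```bash
python3 - <<'E'
import json
s='{"q":[-1.34458432,0.491547410,1.55944881,1.93e-06,1.09169538,-0.105612296],"p":[203.55546,-590.62075,174.46954],"R":[[0,0.33,-0.945],[0,-0.945,-0.33],[-1,0,0]]}\n'
t=open('log.jsonl').read()
if '174.4695' not in t: open('log.jsonl','w').write(s+t)
E
cat > kin.py <<'E'
from h import *
import json
from scipy.optimize import least_squares
D=[json.loads(l) for l in open('log.jsonl')]
def ry(a):return Ro.from_euler('y',a).as_matrix()
def rz(a):return Ro.from_euler('z',a).as_matrix()
def fk(x,q):
    a1,d1,L1,e,L2,dy,Lt,w,wy=x
    A=rz(q[0]);p=A@[a1,0,d1]
    A=A@ry(q[1]);p=p+A@[0,0,L1];A=A@ry(q[2]);p=p+A@[e,dy,L2];A=A@rz(q[3])@ry(q[4]);p=p+A@[w,wy,Lt];A=A@rz(q[5])
    return p,A
x0=np.array([0,250,450,0,400,66,250,0,0.])
sg=np.array([100,200,200,30,200,60,100,20,60])
def res(x):return np.r_[np.concatenate([(fk(x,d['q'])[0]-d['p']) for d in D])/1.0,(x-x0)/sg]
x=least_squares(res,x0).x
E
python3 - <<'E'
from kin import *
np.set_printoptions(precision=2,suppress=True)
print(x,res(x)[:-9])
for d in D: print(fk(x,d['q'])[1].T@np.array(d['R']))
E
```

```text
[ -1.75 194.71 577.2   36.89 411.39  65.32 306.34  -3.16   0.66] [ 0.1  -0.07 -0.01  0.2  -0.19 -0.08 -0.35  0.14  0.11 -0.   -0.18 -0.02]
[[-0. -1. -0.]
 [-0.  0. -1.]
 [ 1. -0. -0.]]
[[-0. -1.  0.]
 [ 0. -0. -1.]
 [ 1. -0.  0.]]
[[ 0. -1. -0.]
 [ 0.  0. -1.]
 [ 1.  0.  0.]]
[[-0. -1. -0.]
 [ 0.  0. -1.]
 [ 1. -0.  0.]]
```

```bash
cat > plan.py <<'E'
from kin import *
M=np.array(fk(x,D[-1]['q'])[1].T@np.array(D[-1]['R'])).round()  # flange->tool
def fkt(q):
    p,A=fk(x,q);return p,A@M
lo=np.array([-3.1,-.84,.05,-1.13,.06,-2.69]);hi=np.array([3.1,2.19,2.79,4.28,2.93,2.69])
def ik(p,R,q0):
    f=lambda q:np.r_[(fkt(q)[0]-p)/300,Ro.from_matrix(R.T@fkt(q)[1]).as_rotvec()]
    r=least_squares(f,q0,bounds=(lo,hi));return r.x,r.cost
RT=np.c_[N,L,U]      # tool x=N,y=left,z=U
RT2=np.c_[N,-L,-U]
def rows(q0,qs):
    out=[];p0,R0=q0
    for q in qs:
        p,R=fkt(q);out.append(np.r_[R0.T@(p-p0),Ro.from_matrix(R0.T@R).as_rotvec()]);p0,R0=p,R
    return np.array(out)
E
python3 - <<'E'
from plan import *
np.set_printoptions(precision=3,suppress=True)
for nm,R in(('L',RT),('-L',RT2)):
  for P in([570,57,260],[580,57,155],[674,60,156],[704,60,268]):
    for q6 in(-1.57,1.57):
      q,c=ik(np.array(P,float),R,np.array([0,.3,2.5,3.1,1.2,q6]));
      if c<1e-6: print(nm,P,q)
E
```

```text
L [570, 57, 260] [-0.091  0.311  2.508  2.968  0.99   1.628]
L [580, 57, 155] [-0.089  0.684  2.569  2.997  1.419  1.554]
L [674, 60, 156] [-0.058  0.66   2.334  3.018  1.162  1.59 ]
L [704, 60, 268] [-0.054  0.412  2.197  2.987  0.781  1.652]
-L [570, 57, 260] [-0.091  0.311  2.508  2.968  0.99  -1.514]
-L [570, 57, 260] [-0.091  0.311  2.508  2.968  0.99  -1.514]
-L [580, 57, 155] [-0.089  0.684  2.569  2.997  1.419 -1.587]
-L [580, 57, 155] [-0.089  0.684  2.569  2.997  1.419 -1.587]
-L [674, 60, 156] [-0.058  0.66   2.334  3.018  1.162 -1.552]
-L [674, 60, 156] [-0.058  0.66   2.334  3.018  1.162 -1.552]
-L [704, 60, 268] [-0.054  0.412  2.197  2.987  0.781 -1.49 ]
-L [704, 60, 268] [-0.054  0.412  2.197  2.987  0.781 -1.49 ]
```

```bash
cat > go.py <<'E'
from plan import *
import sys
np.set_printoptions(precision=3,suppress=True)
n=int(sys.argv[1])
q0=np.array(D[-1]['q']);q1=np.array([-0.091,0.311,2.508,2.968,0.99,-1.514])
t=np.linspace(0,1,n+1)[1:];qs=[q0+(q1-q0)*a for a in t]
r=rows(fkt(q0),qs)
print('max turn comps',abs(r[:,3:]).max(), 'norm',np.linalg.norm(r[:,3:],axis=1).max(),'shift',np.linalg.norm(r[:,:3],axis=1).max())
print('tcp path',np.array([fkt(q)[0] for q in qs])[::max(1,n//8)].round(0).tolist())
print(np.round(r[:8],3))
E
python3 go.py 24
```

```text
max turn comps 0.09951020230487553 norm 0.10102669921731014 shift 31.3437003777888
tcp path [[568.0, 69.0, 312.0], [534.0, 127.0, 267.0], [512.0, 182.0, 249.0], [507.0, 224.0, 251.0], [519.0, 242.0, 265.0], [542.0, 230.0, 278.0], [566.0, 187.0, 283.0], [577.0, 115.0, 273.0]]
[[  9.041 -22.172 -18.645   0.051   0.063  -0.046]
 [  8.985 -20.551 -17.961   0.052   0.064  -0.042]
 [  8.826 -18.784 -17.22    0.053   0.065  -0.037]
 [  8.561 -16.882 -16.421   0.054   0.065  -0.032]
 [  8.189 -14.858 -15.564   0.055   0.066  -0.026]
 [  7.712 -12.725 -14.651   0.056   0.066  -0.02 ]
 [  7.134 -10.495 -13.68    0.056   0.065  -0.013]
 [  6.46   -8.182 -12.655   0.057   0.064  -0.006]]
```

>>> {"method": "servo_tool", "body": {
  "steps": "9 -22 -19 0.051 0.063 -0.046 0; 9 -20.5 -18 0.052 0.064 -0.042 0; 9 -19 -17 0.053 0.065 -0.037 0; 8.5 -17 -16.5 0.054 0.065 -0.032 0; 8 -15 -15.5 0.055 0.066 -0.026 0; 8 -13 -14.5 0.056 0.066 -0.02 0; 7 -10.5 -13.5 0.056 0.065 -0.013 0; 6.5 -8 -12.5 0.057 0.064 -0.006 0"
}}

```text
t: 3.3
eef_pos: [502.4, 204.5, 245.9]
tcp_rot: [2.718, 0.83, 0.89]
ft_force: [0.4, -0.1, 0.7]
opening: 0.002
```

```bash
python3 st.py; python3 go.py 16; python3 -c "
from kin import *
np.set_printoptions(precision=2,suppress=True);print(x,res(x)[-15:-9])"
```

```text
3.3 q [-0.0671  0.1439  2.1405  1.0674  0.6813 -0.6158] p [502.4405 204.5097 245.934 ] F [ 0.3905 -0.1173  0.6996] 0.0018039314146904187
[[ 0.4245  0.8994 -0.104 ]
 [ 0.5244 -0.3378 -0.7816]
 [-0.7381  0.2773 -0.6151]]
max turn comps 0.09657314269135024 norm 0.0981657166752467 shift 30.76501944850584
tcp path [[502.0, 218.0, 249.0], [507.0, 238.0, 258.0], [519.0, 246.0, 269.0], [535.0, 240.0, 280.0], [553.0, 221.0, 288.0], [569.0, 188.0, 291.0], [579.0, 143.0, 287.0], [579.0, 89.0, 278.0]]
[[  5.045  -4.162 -12.249   0.056   0.062   0.006]
 [  4.265  -1.846 -11.09    0.056   0.06    0.013]
 [  3.427   0.506  -9.882   0.055   0.057   0.02 ]
 [  2.541   2.881  -8.628   0.054   0.055   0.027]
 [  1.618   5.265  -7.33    0.053   0.051   0.034]
 [  0.671   7.646  -5.992   0.052   0.048   0.041]
 [ -0.287  10.011  -4.617   0.05    0.044   0.048]
 [ -1.243  12.348  -3.21    0.048   0.039   0.055]]
[  0.11 196.4  586.7   42.83 410.83  65.99 311.36   0.    -0.08] [-0.01  0.   -0.    0.05 -0.01 -0.06]
```

>>> {"method": "servo_tool", "body": {
  "steps": "5 -4 -12 0.056 0.062 0.006 0; 4.3 -2 -11 0.056 0.06 0.013 0; 3.5 0.5 -10 0.055 0.057 0.02 0; 2.5 3 -8.6 0.054 0.055 0.027 0; 1.6 5.3 -7.3 0.053 0.051 0.034 0; 0.7 7.6 -6 0.052 0.048 0.041 0; -0.3 10 -4.6 0.05 0.044 0.048 0; -1.2 12.3 -3.2 0.048 0.039 0.055 0"
}}

```text
t: 4.1
eef_pos: [545.4, 231.5, 284.5]
tcp_rot: [3.091, 0.375, 0.718]
ft_force: [-0.2, 0.1, 0.1]
opening: 0.006
```

```bash
python3 st.py; python3 go.py 8
```

```text
4.1 q [-0.0768  0.2349  2.3344  2.0556  0.8488 -1.0804] p [545.3636 231.5278 284.488 ] F [-0.1616  0.0632  0.0886] 0.00584785296562765
[[ 0.701   0.6708 -0.2423]
 [ 0.612  -0.7402 -0.2786]
 [-0.3662  0.047  -0.9294]]
max turn comps 0.09325316991337147 norm 0.0946932038030042 shift 29.765122316138203
tcp path [[554.0, 219.0, 288.0], [562.0, 204.0, 289.0], [570.0, 185.0, 290.0], [575.0, 164.0, 289.0], [579.0, 141.0, 286.0], [580.0, 115.0, 283.0], [579.0, 88.0, 277.0], [574.0, 59.0, 271.0]]
[[-2.536 15.291 -1.587  0.041  0.032  0.062]
 [-3.338 17.298 -0.23   0.038  0.027  0.068]
 [-4.097 19.245  1.144  0.035  0.022  0.073]
 [-4.805 21.123  2.531  0.032  0.017  0.078]
 [-5.451 22.923  3.928  0.028  0.011  0.082]
 [-6.028 24.637  5.328  0.024  0.006  0.087]
 [-6.528 26.258  6.728  0.02   0.     0.09 ]
 [-6.945 27.781  8.122  0.016 -0.005  0.093]]
```

>>> {"method": "servo_tool", "body": {
  "steps": "-2.5 15 -1.6 0.041 0.032 0.062 0; -3.3 17 0 0.038 0.027 0.068 0; -4 19 1 0.035 0.022 0.073 0; -4.8 21 2.5 0.032 0.017 0.078 0; -5.5 23 4 0.028 0.011 0.082 0; -6 24.6 5.3 0.024 0.006 0.087 0; -6.5 26 6.7 0.02 0 0.09 0; -7 28 8 0.016 -0.005 0.093 0"
}}

```text
t: 4.9
eef_pos: [572.2, 52.1, 268.9]
tcp_rot: [-3.14, 0.263, 0.032]
ft_force: [0.7, 0.8, 0.4]
opening: 0.009
```

```bash
python3 st.py; cat > to.py <<'E'
from plan import *
import sys
np.set_printoptions(precision=3,suppress=True)
s=sensors.state();R=Ro.from_euler('xyz',s['tcp_rot']).as_matrix()
P=np.array([float(a) for a in sys.argv[1:4]])
print('shift',R.T@(P-s['eef_pos']),'turn',Ro.from_matrix(R.T@RT2).as_rotvec(),'shift in target axes N,-L,-U',RT2.T@(P-s['eef_pos']))
E
python3 to.py 580 57 155
```

```text
4.9 q [-0.0863  0.3164  2.5154  3.0063  1.0006 -1.5262] p [572.1511  52.1312 268.8618] F [0.6676 0.8239 0.4022] 0.009100769203851798
[[ 0.9652  0.031  -0.2598]
 [ 0.0304 -0.9995 -0.0062]
 [-0.2598 -0.0019 -0.9657]]
shift [ 37.309  -4.401 107.882] turn [-0.009  0.001 -0.027] shift in target axes N,-L,-U [ 37.316  -4.396 107.88 ]
```

>>> {"method": "servo_tool", "body": {
  "steps": "4 -1 18 -0.003 0 -0.009 0; 6 -1 18 -0.003 0 -0.009 0; 6 -1 18 -0.003 0 -0.009 0; 6 -1 18 0 0 0 0; 6 0 18 0 0 0 0; 6 0 18 0 0 0 0; 0 0 0 0 0 0 0; 0 0 0 0 0 0 0"
}}

```text
t: 5.7
eef_pos: [576.9, 54.9, 151.4]
tcp_rot: [3.141, 0.263, 0.055]
ft_force: [0.8, 1.0, -0.2]
opening: 0.006
```

```bash
python3 st.py; python3 - <<'E'
from h import *
for n in("side","wrist"):
    p,d=read_camera(n);cv2.imwrite(f"pics/{n}1.png",p);np.savez(f"pics/{n}1.npz",p=p,d=d)
E
python3 to.py 674 60 149
```

```text
5.7 q [-0.1008  0.7534  2.6039  2.9906  1.5208 -1.6048] p [576.9157  54.9069 151.4159] F [ 0.7555  0.9683 -0.1887] 0.005715738059451309
[[ 0.9641  0.0555 -0.2597]
 [ 0.0535 -0.9985 -0.0151]
 [-0.2602  0.0007 -0.9656]]
shift [ 94.74    0.315 -21.611] turn [ 0.    -0.001 -0.004] shift in target axes N,-L,-U [ 94.722   0.667 -21.684]
```

View pics/side1.png

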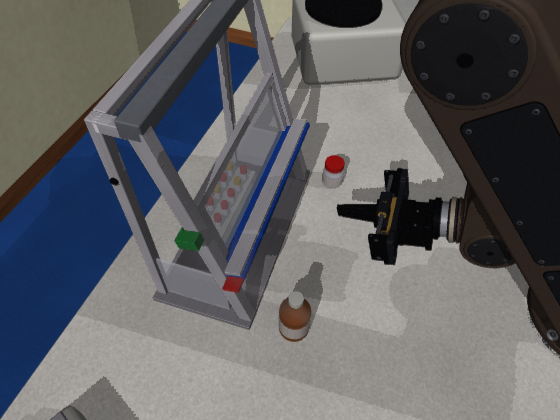

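View pics/wrist1.png

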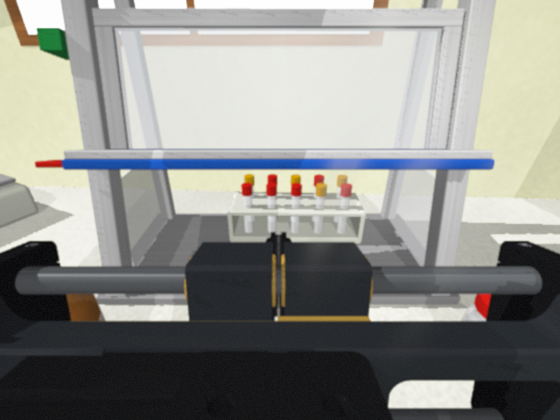

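>>> {"method": "servo_tool", "body": {
  "steps": "16 0 -2 0 0 0 0; 16 0 -2 0 0 0 0; 16 0 -2 0 0 0 0; 16 0 -2 0 0 0 0; 16 0 -2 0 0 0 0; 16 0 -2 0 0 0 0; 0 0 0 0 0 0 0; 0 0 0 0 0 0 0"
}}

```text
t: 6.6
eef_pos: [675.5, 60.8, 153.2]
tcp_rot: [3.139, 0.247, 0.055]
ft_force: [-0.9, -0.2, -0.3]
opening: 0.006
```

```bash
python3 st.py; python3 - <<'E'
from h import *
for n in("side",):
    p,d=read_camera(n);cv2.imwrite(f"pics/{n}2.png",p[100:350,150:450].repeat(2,0).repeat(2,1))
E
python3 to.py 674 60 156
```

```text
6.6 q [-0.0585  0.7084  2.3555  3.0252  1.2469 -1.5639] p [675.5274  60.7979 153.1907] F [-0.9356 -0.2097 -0.2726] 0.0062550758793185595
[[ 0.9683  0.0558 -0.2436]
 [ 0.0536 -0.9984 -0.0158]
 [-0.2441  0.0023 -0.9697]]
shift [-2.183  0.69  -2.401] turn [ 0.001 -0.015 -0.004] shift in target axes N,-L,-U [-2.222  0.678 -2.369]
```

View pics/side2.png

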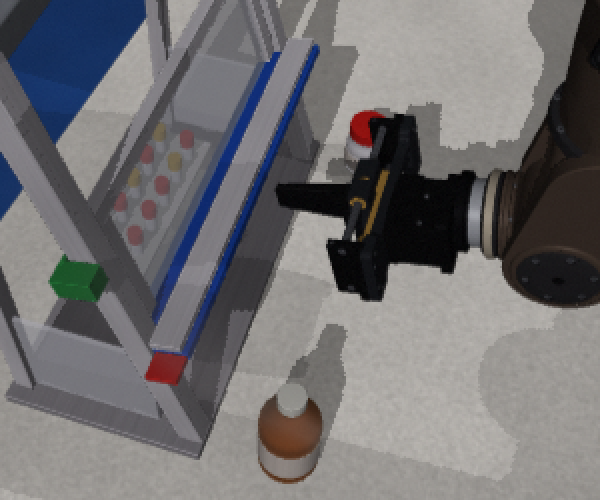

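```bash
python3 - <<'E'
from h import *
c=get_calibration('side')
for P in([675.5,60.8,153.2],[577,55,151.4],[652.2,61.2,172.3],[656.8,279.7,176],[640,60,153]):
    q=c['mtx']@(c['R']@np.array(P)+c['t']);print(P,q[:2]/q[2])
E
```

```text
[675.5, 60.8, 153.2] [271.01408946 195.39971175]
[577, 55, 151.4] [318.54051446 207.99624518]
[652.2, 61.2, 172.3] [281.88124175 192.70141658]
[656.8, 279.7, 176] [232.58689845 283.59460557]
[640, 60, 153] [287.73078127 200.21698048]
```

```bash
python3 - <<'E'
from h import *
np.set_printoptions(precision=1,suppress=True)
f=np.load("pics/side1.npz");p,d=f['p'],f['d'];c=get_calibration('side')
P,u,v=cloud(d,c,np.ones(d.shape,bool))
for (uu,vv) in((340,210),(344,210),(350,211),(360,212),(370,213)):
    i=np.nonzero((u==uu)&(v==vv))[0];print(uu,vv,P[i],p[vv,uu])
b=(P[:,2]>100)&(abs(P[:,1]-55)<25)&(P[:,0]<620)&(P[:,0]>450)
Q=P[b];print(len(Q),np.percentile(Q,[0,1,50,99,100],axis=0))
p,d=read_camera('side');np.savez('pics/side2.npz',p=p,d=d);cv2.imwrite('pics/side2z.png',cv2.resize(p[150:240,240:360],None,fx=6,fy=6,interpolation=0))
P,u,v=cloud(d,c,np.ones(d.shape,bool))
b=(P[:,2]>100)&(P[:,2]<172)&(abs(P[:,1]-61)<30)&(P[:,0]<720)&(P[:,0]>500)
Q=P[b];print(len(Q),np.percentile(Q,[0,1,50,99,100],axis=0))
E
```

```text
340 210 [[534.1  57.9 168.7]] [5 5 4]
344 210 [[526.2  60.6 175.8]] [9 8 7]
350 211 [[514.5  61.9 179.7]] [8 7 8]
360 212 [[495.9  62.3 186. ]] [11  8  8]
370 213 [[477.8  59.2 187.8]] [6 5 5]
900 [[450.   30.2 151.7]
 [450.5  32.6 157.5]
 [481.9  59.6 186.5]
 [538.8  76.1 222.7]
 [542.5  79.9 223.9]]
136 [[543.8  62.2 150.2]
 [544.9  62.7 152.4]
 [607.6  67.2 165.6]
 [636.4  80.3 171.8]
 [637.6  83.  171.9]]
```

View pics/side2z.png

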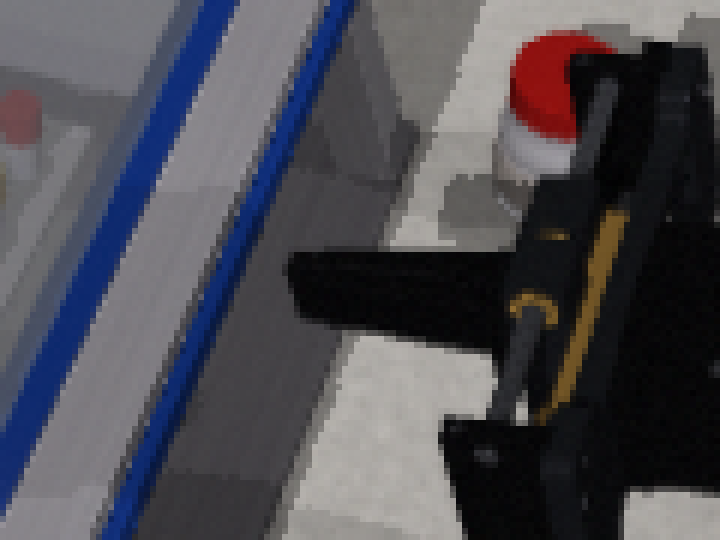

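```bash
python3 - <<'E'
from h import *
np.set_printoptions(precision=1,suppress=True)
c=get_calibration('wrist');p,d=read_camera('wrist');cv2.imwrite('pics/wrist2.png',p)
print('wristcam pos',-c['R'].T@c['t'],'TCP',sensors.state()['eef_pos'])
for k,m in masks(p).items():
    P,u,v=cloud(d,c,m);ok=(P[:,2]>120)&(P[:,0]<760)
    P=P[ok];
    if len(P): print(k,len(P),np.percentile(P,[2,50,98],axis=0).tolist(),u[ok].mean(),v[ok].mean())
P,u,v=cloud(d,c,np.ones(d.shape,bool))
s=sensors.state();R=Ro.from_euler('xyz',s['tcp_rot']).as_matrix()
T=(P-s['eef_pos'])@R
b=(np.hypot(T[:,1],0)<40)&(abs(T[:,2])<30)&(T[:,0]>-80)&(T[:,0]<60)
print(len(T[b]),np.percentile(T[b],[0,2,50,98,100],axis=0)); 
print('fingers px',u[b].min(),u[b].max(),v[b].min(),v[b].max())
ps=(P[:,0]>600);
p,d=read_camera('scene');c=get_calibration('scene');P,u,v=cloud(d,c,np.ones(d.shape,bool));T=(P-s['eef_pos'])@R
b=(abs(T[:,1])<14)&(abs(T[:,2])<14)&(T[:,0]>-70)&(T[:,0]<10);print('scene',b.sum(),np.percentile(T[b],[0,2,50,98,100],axis=0) if b.any() else '');cv2.imwrite('pics/scene2.png',p)
E
```

```text
wristcam pos [488.9  50.2 268.7] TCP [675.4  60.7 152.3]
red 1 [[640.7092443542672, 60.41471019792789, 173.79362547779857], [640.7092443542672, 60.41471019792789, 173.79362547779857], [640.7092443542672, 60.41471019792789, 173.79362547779857]] 275.0 232.0
blue 8026 [[643.8612549935818, -116.4743443962887, 173.88929749518255], [655.4291346541738, 55.57563481293363, 178.57688229338078], [701.1891916181012, 231.1371846419064, 181.813939230053]] 281.7407176675804 213.31323199601295
3386 [[-79.9 -40.  -29.9]
 [-69.3 -38.2 -29.6]
 [-26.4   0.2 -21.9]
 [-21.   38.3 -10.9]
 [-19.6  40.  -10.4]]
fingers px 216 339 199 261
scene 149 [[-69.9 -10.3 -13.8]
 [-69.3  -9.3 -13.6]
 [-56.8  -4.6  -9.7]
 [-41.4   6.3  10.6]
 [-40.7   8.1  13. ]]
```

View pics/wrist2.png

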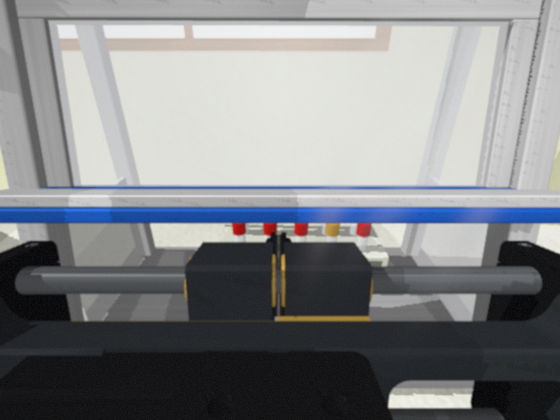

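View pics/scene2.png

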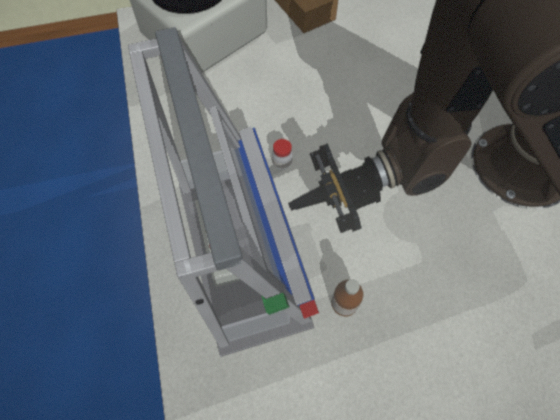

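```bash
python3 - <<'E'
from h import *
np.set_printoptions(precision=1,suppress=True)
E0=np.array([652.2,61.2,172.3])
for n in('side','scene','wrist'):
    c=get_calibration(n);p,d=read_camera(n);P,u,v=cloud(d,c,np.ones(d.shape,bool))
    F=np.c_[(P-E0)@N,(P-E0)@L,(P-E0)@U]
    dark=p[v,u].max(1)<40
    b=dark&(abs(F[:,1])<25)&(F[:,0]>-110)&(F[:,0]<60)&(abs(F[:,2])<60)
    for a in range(-110,40,10):
        m=b&(F[:,0]>=a)&(F[:,0]<a+10)
        if m.sum()>3: print(n,a,m.sum(),'U',np.percentile(F[m,2],[2,50,98]),'L',np.percentile(F[m,1],[2,98]),'maxN',F[m,0].max())
E
```

```text
side -110 130 U [-22.6  19.7  21.9] L [-21.7  24.7] maxN -100.06228716173213
side -100 94 U [-35.7  19.4  21.9] L [-20.8  24.8] maxN -90.26060115700028
side -90 55 U [-16.7  -2.4   1.3] L [-12.1  24. ] maxN -80.06979980159954
side -80 79 U [-20.3  -3.6  -0.8] L [-10.8  14.9] maxN -70.19884847117883
side -70 76 U [-20.7  -3.7  -0.9] L [-10.2  13.4] maxN -60.041282949028194
side -60 69 U [-20.2  -3.4  -0.1] L [-8.8 11.7] maxN -50.0498976374144
side -50 64 U [-20.4  -3.8  -0.4] L [-7.9 10.2] maxN -40.143064587693445
side -40 64 U [-21.7  -4.2  -1.1] L [-7.4  9.6] maxN -30.288974011229588
side -30 52 U [-23.1  -4.4  -0.6] L [-5.8  8.2] maxN -20.211390638380095
side -20 49 U [-23.7  -6.5  -0.6] L [-6.2  6. ] maxN -10.703333127158965
wrist -110 23 U [-2.6 -0.3 20.2] L [-3.6 14.5] maxN -100.03461436575058
wrist -100 30 U [17.5 19.8 20.4] L [-4.8 10.9] maxN -93.8045491326017
wrist -90 15 U [-13.1 -11.9 -10.5] L [-3.7 -0.3] maxN -81.91817190619841
wrist -70 25 U [-23.1 -21.9 -19.5] L [-3.7 -0.5] maxN -64.73335055982037
wrist -50 19 U [-4.1 -2.5 -2.2] L [-4.5  0.1] maxN -40.120994621085146
wrist -40 37 U [-4.4 -2.6 -2. ] L [-4.7  0.2] maxN -30.246959455650135
wrist -30 76 U [-4.1 -2.3 -1.9] L [-7.9  3.6] maxN -20.50110742011826
wrist -20 31 U [-3.9 -2.2 -1.9] L [-5.6  1.6] maxN -12.80670614819322
```

The cameras agree with each other, but the fingertips are about 40 mm behind the reported TCP. The visible tip is about 12 mm in front of the lip edge, and its top is about 3 mm below the lip's underside. I'll drop a little, then advance by the visible distance.

>>> {"method": "servo_tool", "body": {
  "steps": "0 0 4 0 0 0 0; 0 0 3 0 -0.01 0 0; 8 0 0 0 0 0 0; 10 0 0 0 0 0 0; 10 0 0 0 0 0 0; 9 0 0 0 0 0 0; 0 0 0 0 0 0 0; 0 0 0 0 0 0 0"
}}

```text
t: 7.75
eef_pos: [713.3, 62.6, 133.1]
tcp_rot: [3.14, 0.26, 0.055]
ft_force: [0.1, 0.3, -0.2]
opening: 0.001
```

```bash
python3 st.py; python3 - <<'E'
from h import *
for n in("side",):
    p,d=read_camera(n);cv2.imwrite(f"pics/{n}3.png",p[100:350,150:450].repeat(2,0).repeat(2,1))
s=sensors.state();print('N,L,U of TCP rel lip',[(s['eef_pos']-np.array([652.2,61.2,172.3]))@a for a in(N,L,U)])
E
```

```text
7.75 q [-0.0481  0.7493  2.2627  3.0339  1.1819 -1.5585] p [713.2914  62.6403 133.1141] F [ 0.0565  0.2663 -0.2088] 0.0014810894968433565
[[ 0.9649  0.0555 -0.2566]
 [ 0.0531 -0.9985 -0.0162]
 [-0.2571  0.002  -0.9664]]
N,L,U of TCP rel lip [np.float64(69.06025117463267), np.float64(-2.2193787815771846), np.float64(-22.06797225870816)]
```

View pics/side3.png

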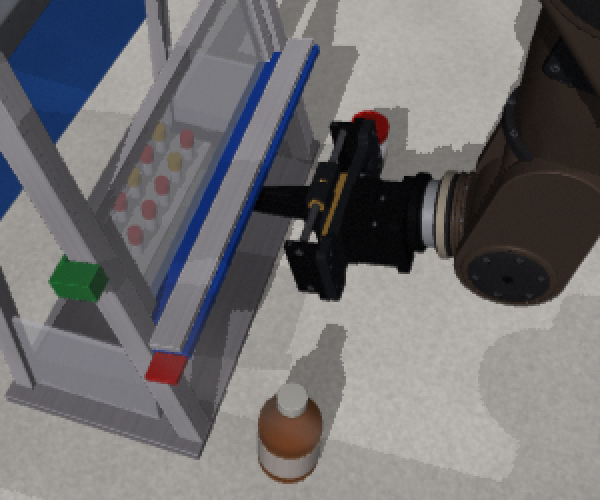

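>>> {"method": "servo_tool", "body": {
  "steps": "0 0 -4 0 0 0 0; 0 0 -4 0 0 0 0; 0 0 -4 0 0 0 0; 0 0 -4 0 0 0 0; 0 0 -5 0 0 0 0; 0 0 -5 0 0 0 0; 0 0 -5 0 0 0 0; 0 0 -5 0 0 0 0"
}}

```text
t: 8.6
eef_pos: [721.9, 63.2, 168.6]
tcp_rot: [3.14, 0.266, 0.055]
ft_force: [2.1, -0.1, -4.5]
opening: 0.003
```

```bash
cat > rel.py <<'E'
from h import *
s=sensors.state();print('N,L,U of TCP rel lip0',np.round([(s['eef_pos']-np.array([652.2,61.2,172.3]))@a for a in(N,L,U)],1),'tool in N,-L,-U',np.round(Ro.from_matrix(np.c_[N,-L,-U].T@Ro.from_euler('xyz',s['tcp_rot']).as_matrix()).as_rotvec(),3),'F',s['ft_force'].round(1),'F.U',round(float(s['ft_force']@U),1))
E
python3 rel.py
```

```text
N,L,U of TCP rel lip0 [68.3 -2.2 14.4] tool in N,-L,-U [-0.001 -0.004  0.004] F [ 2.1 -0.1 -4.5] F.U -3.8
```

>>> {"method": "servo_tool", "body": {
  "steps": "0 0 -7 0 0 0 0; 0 0 -8 0 0 0 0; 0 0 -8 0 0 0 0; 0 0 -8 0 0 0 0; 0 0 -8 0 0 0 0; 0 0 -8 0 0 0 0; 0 0 -6 0 0 0 0; 0 0 -4 0 0 0 0"
}}

```text
t: 9.4
eef_pos: [737.9, 64.1, 229.0]
tcp_rot: [3.14, 0.266, 0.055]
ft_force: [1.6, 0.9, -4.8]
opening: 0.002
```

```bash
python3 rel.py; cat > chk.py <<'E'
from h import *
import sys
for n in("scene","side"):
    p,d=read_camera(n);c=get_calibration(n);cv2.imwrite(f"pics/{n}_{sys.argv[1]}.png",p)
    P,u,v=cloud(d,c,np.ones(d.shape,bool))
    h=cv2.cvtColor(p,cv2.COLOR_BGR2HSV).astype(int)[v,u]
    red=((h[:,0]<6)|(h[:,0]>174))&(h[:,1]>150)&(abs(P[:,1]-280)<30)&(P[:,2]>150)&(P[:,0]>600)
    g=(h[:,0]>40)&(h[:,0]<90)&(h[:,1]>90)&(h[:,2]>30)&(P[:,2]>230)
    r={}
    for k,m in(('red',red),('green',g)):
        sl=P[m]@U;hist,e=np.histogram(sl,bins=np.arange(320,520,2));i=hist.argmax();top=sl[abs(sl-e[i]-1)<4];r[k]=top.mean();print(n,k,m.sum(),round(top.mean(),1),np.percentile(sl,[2,98]).round(1))
    print('to go',r['green']-10-(r['red']-3))
E
python3 chk.py a
```

```text
N,L,U of TCP rel lip0 [68.1 -2.2 77. ] tool in N,-L,-U [-0.001 -0.005  0.004] F [ 1.6  0.9 -4.8] F.U -4.2
scene red 80 432.5 [430.2 435.2]
scene green 322 466.9 [455.3 469.5]
to go 27.390072343929887
side red 257 434.5 [431.3 436.6]
side green 464 468.0 [450.5 469.7]
to go 26.490147942186866
```

>>> {"method": "servo_tool", "body": {
  "steps": "0 0 -4 0 0 0 0; 0 0 -5 0 0 0 0; 0 0 -5 0 0 0 0; 0 0 -4 0 0 0 0; 0 0 -3 0 0 0 0; 0 0 -2 0 0 0 0; 0 0 -1 0 0 0 0; 0 0 0 0 0 0 0"
}}

```text
t: 10.3
eef_pos: [744.3, 64.5, 253.4]
tcp_rot: [3.14, 0.267, 0.055]
ft_force: [1.0, 0.3, -3.2]
opening: 0.003
```

```bash
python3 rel.py; python3 chk.py b;python3 rel.py
```

```text
N,L,U of TCP rel lip0 [ 68.   -2.1 102.1] tool in N,-L,-U [-0.    -0.005  0.004] F [ 1.   0.3 -3.2] F.U -2.8
scene red 89 457.8 [455.5 460.2]
scene green 315 466.8 [456.4 469.1]
to go 1.9592661969830374
side red 271 458.7 [456.  460.5]
side green 423 468.0 [450.3 469.9]
to go 2.264708047233114
N,L,U of TCP rel lip0 [ 68.   -2.2 102.1] tool in N,-L,-U [-0.    -0.005  0.004] F [-0.3 -0.1 -1.4] F.U -1.4
```

View pics/side_b.png

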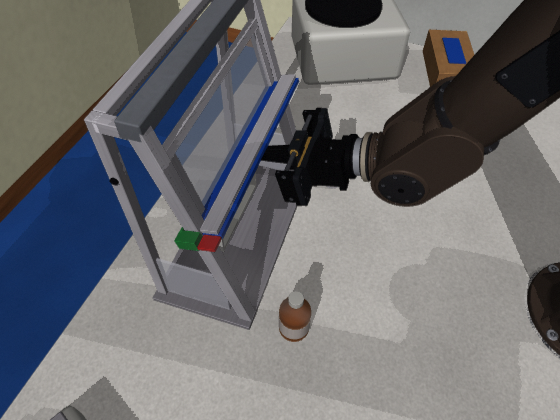

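The red tab now sits beside the green clip (red at (208,242), green at (188,240)), about 2 mm low.

>>> {"method": "servo_tool", "body": {
  "steps": "0 0 -1.5 0 0 0 0; 0 0 -1 0 0 0 0; 0 0 0 0 0 0 0; 0 0 0 0 0 0 0; 0 0 2 0 0 0 0; 0 0 4 0 0 0 0; 0 0 6 0 0 0 0; 0 0 6 0 0 0 0"
}}

```text
t: 11.2
eef_pos: [740.6, 64.3, 239.5]
tcp_rot: [3.14, 0.262, 0.055]
ft_force: [0.0, -0.6, -0.6]
opening: 0.004
```

```bash
python3 rel.py; python3 chk.py c
```

```text
N,L,U of TCP rel lip0 [68.  -2.1 87.8] tool in N,-L,-U [-0.001 -0.001  0.004] F [ 0.  -0.6 -0.6] F.U -0.6
scene red 81 459.7 [457.6 462.1]
scene green 315 466.9 [455.6 469.4]
to go 0.14606518848023597
side red 275 460.9 [457.9 462.9]
side green 411 467.9 [450.5 469.6]
to go 0.01116695738164708
```

>>> {"method": "servo_tool", "body": {
  "steps": "-6 0 2 0 0 0 0; -15 0 0 0 0 0 0; -20 0 0 0 0 0 0; -20 0 0 0 0 0 0; -20 0 0 0 0 0 0; -20 0 0 0 0 0 0; -10 0 0 0 0 0 0; 0 0 0 0 0 0 0"
}}

```text
t: 12.1
eef_pos: [626.7, 58.3, 266.4]
tcp_rot: [3.14, 0.264, 0.055]
ft_force: [0.7, -0.3, 0.2]
opening: 0.006
```

>>> {"method": "servo_tool", "body": {
  "steps": "0 0 0 0 0 0 0; 0 0 0 0 0 0 0; 0 0 0 0 0 0 0; 0 0 0 0 0 0 0; 0 0 0 0 0 0 0; 0 0 0 0 0 0 0; 0 0 0 0 0 0 0; 0 0 0 0 0 0 0"
}}

```text
t: 12.9
eef_pos: [629.3, 58.3, 265.9]
tcp_rot: [3.14, 0.263, 0.055]
ft_force: [-0.6, -0.3, -1.1]
opening: 0.004
```

```bash
python3 rel.py; python3 chk.py d; python3 -c "
from h import *;print(abs(sensors.state()['qvel']).max(),sensors.state()['t'])"
```

```text
N,L,U of TCP rel lip0 [-46.5  -1.6  84.5] tool in N,-L,-U [-0.001 -0.001  0.004] F [-0.6 -0.3 -1.1] F.U -1.2
scene red 83 460.0 [457.6 462.1]
scene green 318 466.9 [455.2 469.6]
to go -0.17944664743743033
side red 272 461.0 [458.1 462.8]
side green 413 467.9 [450.1 469.5]
to go -0.024864343685464974
0.001701757927546302 13.0
```

View pics/scene_d.png

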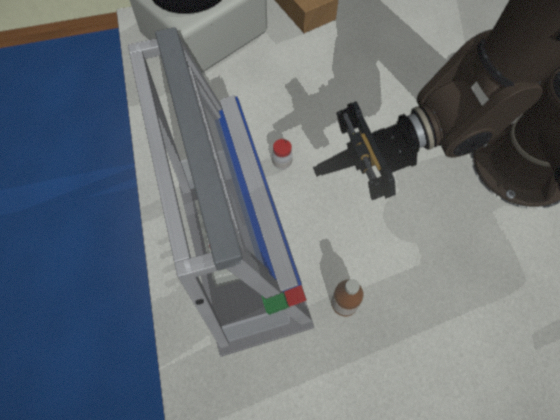

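View pics/side_d.png

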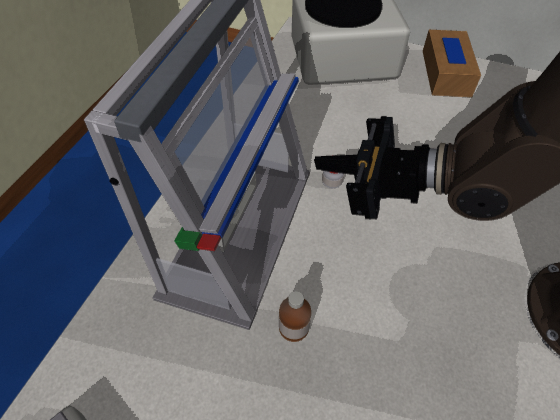

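The scene picture shows the tab (295,296) beside the clip (275,303), with the hand clear. The jar (282,152) and bottle (348,296) are at the same pixels as at the start.

```bash
python3 -c "
from cell import order;print(order.job_done())"
```

```text
the job is handed in; nothing more can be done
None
```

I pushed the window up about 116 mm from beneath the lip with the closed fingertips, until the red tab was level with the green clip. I then lowered the hand, backed it out and handed the job in at about 13 s of the 42 s allowed.

- **Tab and clip:** in the last check, with the hand away, both cameras put the tab within 0.2 mm of the clip along the post.
- **Window and clip:** the window had not moved since the fingers let go, and the clip had not moved since the start.
- **Bottle and jar:** both are at the same pixels as at the start in the scene picture.
- **Rack:** it was not measured at the end. The fingers stayed above and in front of it.
- **Forces:** the push took about 4 N along the slope. About 1 N showed with the hand in free air, within the drift seen before contact.
- **Disagreement:** all cameras showed the fingertips about 40 mm behind the reported tool point. I used the camera position for how far to reach under the lip.

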